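# Fit the filter panel and hold the sprung hatch just short of tipping open

### The arm

A 6-joint arm with a two-finger parallel gripper is mounted at the origin on a cart in front of the work surface, level with it; the furniture and walls round the work are solid. World frame = base frame: x ahead of the robot, y to its left, z up, the work surface at z = 0. Lengths are in m, angles in rad, forces in N, time in s.
With the tool pointing down it reaches from about 0.25 to 0.8 m from the base axis. Payload 3.9 kg.
Tool frame: the origin (TCP) lies at the very end of the fingers, on their centre line; the grasp point (between the pads) lies 19 mm behind it (bot.pinch_z is the distance from the TCP to the grasp point, in m); z points along the fingers, y is the line along which they close (so a half turn about z gives the same grasp; the last joint's range is limited). The gripper opens to 85 mm and grips with 20 to 120 N. Pads are 22 mm wide; open, the fingers measure 114 mm over their backs; the gripper's body (76 mm by 85 mm) begins 54 mm behind the grasp point. The pads swing forward as they close: fully open they stand 13 mm farther back than shut.
Start: joints at [-1.168, 0.26, -0.138, 1.173, 0, 1.571], TCP at [0.206, -0.483, 0.231] pointing down, gripper open.
Joint ranges: [-2.78, 2.78], [-0.83, 1.72], [-1.28, 1.37], [-1.9, 2.12], [-1.57, 1.48], [-3.14, 3.14]. Speed limits (rad/s): [2.57, 2.57, 3.14, 3.14, 3.14, 3.14].

### API

Orientations are given as a unit quaternion [w, x, y, z].
In Python, from station import bot gives the robot as it stands.
- The arm moves only by the shell command python3 -m creep 'ROWS'. ROWS is JSON, a list that holds one entry, the list of rows, each a list of 7 numbers: the shift along the tool's x, y, z in mm, then the turn, a rotation vector about the tool's x, y, z in rad, then the opening, from -1 (shut) to 1 (fully open). A call has 1 to 12 rows; each row shifts and turns the commanded pose from where the row before left it, along the tool's axes as they then stand; what a row does not reach is not made up. A row lasts 1/10 s, in which the tool goes at most 50 mm and 8.59 degrees, less where a joint would pass 70% of its speed; a pose out of reach is approached as far as the arm can. A call with a gripper value outside its range is refused whole. The fingers move at their own pace and stop on an object; the grip force is fixed at half the most. Time passes only in rows, so rows that do not move let the fingers close. It gives the time, the measured TCP pose, the force, the opening and the grip force at its end, in the units of the state.
- bot.sense(): the state, without advancing time (a new reading comes with each control period).
- bot.camera(name): name is "scene" or "top"; returns the picture (480x640x3 uint8, blue, green, red); there is no depth.
- bot.calibration(name): a dict with "camera_matrix" (3x3 intrinsics, pixels), "D" ([k1, k2, p1, p2, k3] as OpenCV has them; the pictures are not rectified), "T" (4x4, takes a point from camera to world coordinates). Camera axes: x right, y up, looking along -z (the intrinsics and any distortion apply to the point x, -y, -z); pixel columns grow to the right and rows downward; lengths in m; the calibration is good to about 2 mm. A picture is of the moment at which its call begins. calibration takes no time and is no camera call.
- bot.hand_in(): hands the job in; it is judged then, once.
The state is a dict: "time_s": time; "q": joint angles; "joint_velocities": joint speeds; "effort": joint torques, N m; "tool_pos": TCP position; "tcp_rot": TCP orientation; "ft_force": force on the tool from outside, world axes, zero at the start; "torque": the same for the moment, N m; "grip_width": finger opening in m; "finger_force": force on a finger pad.
Only numpy, scipy, OpenCV 4.12 (cv2) and the standard library are available. Lean on these libraries where they do the work, as an engineer would, in place of code of your own. Each camera call takes 0.05 s, during which the arm holds its last target. There are 200 camera calls.

### The job

Take the flat filter panel out of its wooden stand, slide it upright into the slot in the left side of the grey filter box, right down to the bottom, and let go of it. Then lift the sprung hatch of the box, which has a bar handle at its front, clearly past its balance point (it balances about 50 degrees open; go to about 60) without ever letting it swing fully open, bring it back, and finish while still holding it still with the fingers just short of the balance point, at about 42 degrees, so that I can look in at the filter and the hatch would drop shut by itself. Do not let go of the hatch at the end, and leave the tape measure, the roll of masking tape and the wax tin where they are.

Things in the scene. Friction and masses are not known exactly. Their poses are not given: they have to be found in the camera images.
- filter_panel: flat rigid filter panel, aluminium frame round white pleats, 96 mm wide (its x), 10 mm thick (its y), 130 mm tall (its z, up), 0.1 to 0.2 kg. Origin: centre of its underside. The lowest 8 mm is a narrower foot, 88 x 6 mm; the top 40 mm is a solid rail: pinch it across the 10 mm from above. Either face may go to either side. It stands in the stand at the start.
- stand: plywood stand fixed to the bench, 130 x 70 mm, 55 mm high, with one pocket 100 mm long (its x) and 14 mm wide (its y) whose floor is 12 mm above the bench. Origin: centre of its underside. It points roughly along the world x, as does the panel in it.
- filter_box: grey steel dust-filter box fixed to the bench, 150 mm deep (x), 200 mm wide (y, +y is its left end seen from the robot), walls 100 mm high. Origin: centre of its underside; x points away from the robot at yaw 0. The hatch covers the right three quarters (to 108 mm high when shut), the slot for the panel is in the left quarter.
- slot_bottom (a point): centre of the slot's bottom, 25 mm above the bench (axes as the box). The slot is 100 mm long (x), 13 mm wide (y), 75 mm deep, upright, open at the top, with two small flared lips along the mouth, up to 108 mm above the bench. With the panel fully home its origin is at this point and its top 155 mm above the bench.
- slot_mouth (a point): centre of the mouth of the slot, 75 mm above slot_bottom.
- hatch (a joint): opening angle of the sprung hatch, rad: 0 shut (flat), growing as its front edge rises, stop at 1.45. Steel plate 143 x 140 x 6 mm, 0.9 kg, torsion springs on the hinge pin at the far edge of the box carry part of its weight. It balances at 0.873 rad (50 degrees): below that it falls shut by itself (1.3 N at the bar lifts it from shut, 0.4 N holds it at 42 degrees), above it swings on open.
- hatch_bar (a point): middle of the hatch's bar handle: round steel bar, 12 mm diameter, parallel to the box's y, 84 mm long between its side arms, 44 mm clear in front of the hatch plate; 105 mm above the bench when shut. Pinch it from above, a finger before and one behind it, opened to at most 50 mm to clear the plate; the bar can turn between the pads as the hatch swings. Axes turn with the hatch.
- hatch_hinge (a point): middle of the hinge axis (parallel to the box's y), 105 mm above the bench, 70 mm behind the box's centre and 27.5 mm to its right. From here the bar stands 190 mm off: by 190 cos(angle) mm towards the front of the box (-x of the box) and 190 sin(angle) mm up.
- tape_measure: grey tape measure, 35 x 79 x 64 mm high; leave it alone. Origin: centre of its underside.
- masking_tape: roll of masking tape lying flat, 104 mm across, 25 mm high; leave it alone. Origin: centre of its underside.
- wax_tin: round wax tin, 70 mm across, 62 mm high; leave it alone. Origin: centre of its underside.
Things that resemble listed ones, but are neither listed nor needed, are in the scene too. Leave any orange or yellow look-alike of the filter_panel alone.

How it is judged:
On the way, in this order (a step that is already met when the one before it is completed fails the run):
1. the panel is fully home in the slot and let go (distance between filter_panel and slot_bottom below 0.006 m and z of filter_panel in the frame of slot_bottom below 0.003 m and angle between filter_panel's own z axis and vertical below 0.06 rad and contact force between the fingers and filter_panel below 0.05 N), for 0.2 s.
2. the hatch, held by the fingers, is past its balance point (value of joint hatch above 0.93 rad and contact force between the fingers and hatch above 0.1 N), for 0.2 s.
At the end, for the whole second after the job is handed in: the fingers hold the hatch still at 0.63 to 0.83 rad (36 to 47.5 degrees, just short of the 50 degree balance point), and the panel stands fully home in its slot (within 3 mm of the bottom, 6 mm of its place in all, upright within 0.06 rad) (value of joint hatch between 0.63 and 0.83 rad and velocity of joint hatch between -0.05 and 0.05 rad/s and contact force between the fingers and hatch above 0.1 N and contact force between hatch and filter_panel below 0.05 N and distance between filter_panel and slot_bottom below 0.006 m and z of filter_panel in the frame of slot_bottom below 0.003 m and angle between filter_panel's own z axis and vertical below 0.06 rad); the arm keeps its last pose, push and grip.
It fails at once if the hatch swung fully open (beyond 77 degrees) (value of joint hatch above 1.35 rad).
It fails at once if the tape measure, masking tape or wax tin was moved more than 30 mm (distance of any of tape_measure, masking_tape, wax_tin from where it was at the start of the episode above 0.03 m).
It also fails if it takes over 54 s, if anything falls off the work surface, if the arm or the gripper's body presses on something with over 40 N, if the wrist force passes 120 N, or if a joint passes its speed limit or range.

## Working session

There is one attempt and no reset: what is moved stays moved. The work goes in short steps, Python scripts to look and compute and a shell command to move; the robot and the scene stay as the last step left them, time stands still between calls to the robot, and variables do not carry over. Pictures are saved under pics/ and viewed, at most 10 in all, crops included, and the job is handed in when it is done.

```bash
ls; mkdir -p pics; python3 - <<'E'
from station import bot
import cv2
for n in("scene","top"):
    cv2.imwrite(f"pics/{n}0.png",bot.camera(n)); c=bot.calibration(n); print(c)
print(bot.sense())
E
```

```text
pics
{'camera_matrix': array([[565.63515925,   0.        , 324.05358696],
       [  0.        , 565.63515925, 244.83048991],
       [  0.        ,   0.        ,   1.        ]]), 'D': array([-0.0981038,  0.       ,  0.       ,  0.       ,  0.       ]), 'T': array([[-0.5944164 ,  0.48537827, -0.64115293, -0.45109547],
       [-0.804103  , -0.34948276,  0.48091596,  0.75304569],
       [ 0.00935426,  0.80141733,  0.59803241,  1.05416615],
       [ 0.        ,  0.        ,  0.        ,  1.        ]])}
{'camera_matrix': array([[498.92987946,   0.        , 320.63217406],
       [  0.        , 498.92987946, 234.44262336],
       [  0.        ,   0.        ,   1.        ]]), 'D': array([-0.04661903,  0.        ,  0.        ,  0.        ,  0.        ]), 'T': array([[-0.01225658,  0.9942509 , -0.10637168,  0.41530618],
       [-0.9999222 , -0.01194032,  0.00360953,  0.00841828],
       [ 0.00231867,  0.10640764,  0.99431989,  1.34369977],
       [ 0.        ,  0.        ,  0.        ,  1.        ]])}
{'time_s': 0.1, 'q': array([-1.16802335e+00,  2.60626259e-01, -1.39272334e-01,  1.17269624e+00,
       -3.56566602e-05,  1.57083028e+00]), 'joint_velocities': array([-8.97869159e-04, -3.29892683e-04,  3.54901379e-03,  1.60583357e-03,
       -3.82063216e-04,  4.95858203e-05]), 'effort': array([-4.68289011e-05, -4.06507266e+01,  2.54527563e+01,  1.01461969e-02,
        1.00391858e-04,  8.36235785e-06]), 'tool_pos': array([ 0.20552826, -0.48241542,  0.23053177]), 'tcp_rot': array([-8.77510068e-04,  9.79793179e-01,  2.00011293e-01, -1.97358751e-04]), 'ft_force': array([-0.30585276, -0.02140751, -0.49335242]), 'torque': array([ 0.00241999, -0.04194326,  0.01038661]), 'finger_force': 0.0, 'grip_width': 0.08553361835169127}
```

View pics/scene0.png

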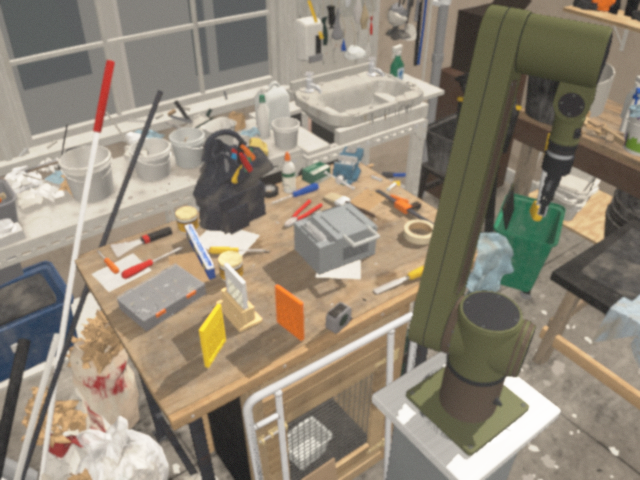

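View pics/top0.png

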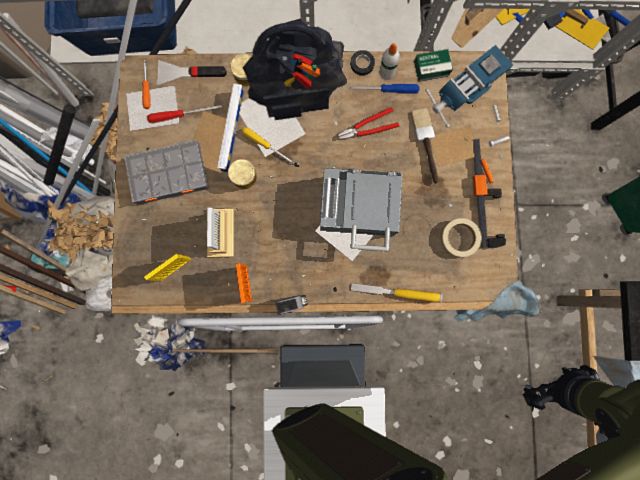

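The top view shows three standing panels: the white one in the wooden stand at (215,230), orange at (245,283) and yellow at (167,267). There is also a blue and white bar at (230,127). The white one fits, since it is pleated and stands in the plywood stand. The box is at (362,205) with its bar at (372,245). I'll confirm with an enlarged crop.

```bash
python3 - <<'E'
import cv2,numpy as np
a=cv2.imread("pics/top0.png"); s=cv2.imread("pics/scene0.png")
k=lambda im,x,y,w,h,f:cv2.resize(im[y:y+h,x:x+w],None,fx=f,fy=f,interpolation=cv2.INTER_CUBIC)
A=k(a,195,195,50,75,6)      # 300x450
B=k(a,310,158,100,100,5)    # 500x500 
im=np.zeros((500,800,3),np.uint8); im[:450,:300]=A; im[:,300:]=B
cv2.imwrite("pics/crop1.png",im)
A=k(s,205,250,70,90,5) #350x450
B=k(s,285,195,110,90,4) #440x360
im=np.zeros((450,790,3),np.uint8); im[:,:350]=A; im[:360,350:]=B
cv2.imwrite("pics/crop2.png",im)
E
```

```text
(no output)
```

View pics/crop1.png

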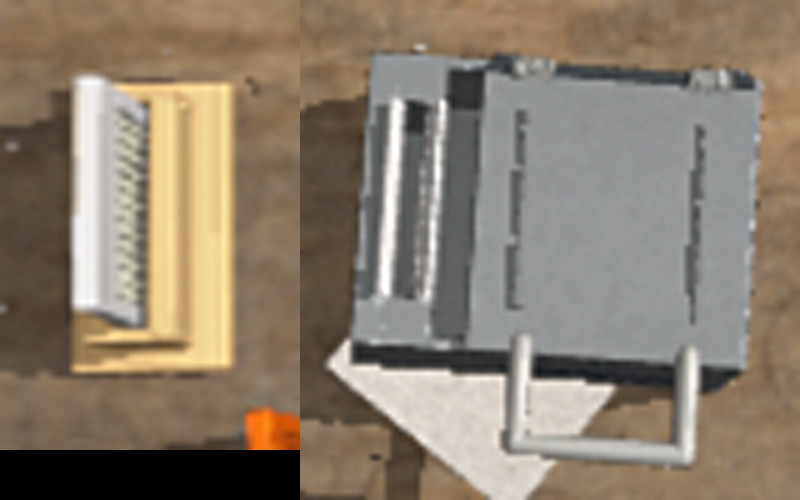

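View pics/crop2.png

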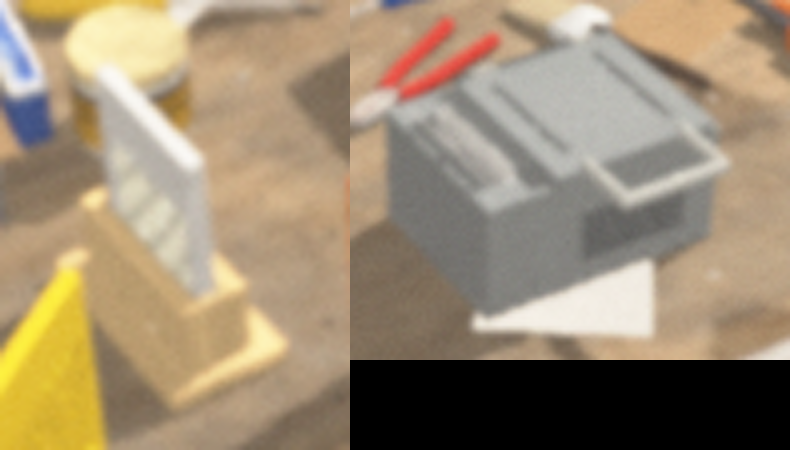

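The crops confirm it: the white pleated panel stands in the plywood stand, and the grey box has its slot lips on the left and its bar at the front. Next I fit the poses.

```bash
cat > h.py <<'E'
import cv2,numpy as np
from station import bot
from scipy.optimize import least_squares
C={n:bot.calibration(n) for n in("scene","top")}
F=np.diag([1,-1,-1.])
def proj(n,P):
    c=C[n];T=c["T"];R=F@T[:3,:3].T
    return cv2.projectPoints(np.float64(P).reshape(-1,1,3),cv2.Rodrigues(R)[0],-R@T[:3,3],c["camera_matrix"],c["D"])[0][:,0]
def ray(n,uv,z):
    c=C[n];T=c["T"]
    p=cv2.undistortPoints(np.float64(uv).reshape(-1,1,2),c["camera_matrix"],c["D"])[:,0]
    d=np.c_[p[:,0],-p[:,1],-np.ones(len(p))]@T[:3,:3].T
    return T[:3,3]+d*((z-T[2,3])/d[:,2])[:,None]
def place(p,M):
    c,s=np.cos(p[2]),np.sin(p[2]);M=np.float64(M)
    return np.c_[p[0]+c*M[:,0]-s*M[:,1],p[1]+s*M[:,0]+c*M[:,1],M[:,2]]
def fit(obs,p0):
    def r(p): return np.concatenate([(proj(n,place(p,m))-np.float64(uv)).ravel() for n,m,uv in obs])
    s=least_squares(r,p0,loss="soft_l1"); return s.x,r(s.x)
E
python3 - <<'E'
from h import *
cr=lambda L,f,x,y,ox=0:[((u-ox+.5)/f-.5+x,(v+.5)/f-.5+y) for u,v in L]
T=lambda L:cr(L,5,310,158,300); S=lambda L:cr(L,4,285,195,350)
box=[("top",[(.075,.1,.1),(-.075,.1,.1),(-.12,.0145,.105),(-.12,-.0695,.105)],T([(372,55),(355,345),(514,444),(688,456)])),
("scene",[(.075,.1,.1),(-.075,.1,.1),(-.075,.1,0),(-.12,.0145,.105),(-.12,-.0695,.105)],S([(388,108),(490,210),(490,315),(625,200),(724,160)]))]
for o in (box,box[:1],box[1:]):
    p,r=fit(o,[.5,0,0]);print(p.round(4),r.round(1))
p,_=fit(box,[.5,0,0])
L=ray("top",T([(402,98),(386,296),(440,98),(427,300)]),.108)
c,s=np.cos(p[2]),np.sin(p[2]);print("lips in box",((L[:,:2]-p[:2])@np.array([[c,-s],[s,c]])).round(4))
PA=lambda L:cr(L,6,195,195)
W=[(.048,.005,.142),(.048,-.005,.142),(-.048,.005,.142),(-.048,-.005,.142)]
o=[("top",W,PA([(75,77),(102,78),(72,310),(97,311)])),
("scene",[(.048,0,.142),(-.048,-.0,.142)],cr([(106,68),(198,160)],5,205,250))]
for q in (o,o[:1],o[1:]):
    a,r=fit(q,[.4,.2,0]);print("panel",a.round(4),r.round(1))
st=ray("top",PA([(233,83),(233,372),(73,372)]),.006);print(st.round(4))
E
```

```text
[ 0.6354 -0.1018 -0.0797] [ 0.5 -0.5 -0.  -0.2  1.2 -0.   0.  -0.2 -0.9  0.1 -0.1  0.5 -0.2  1.7
  0.5  0.4 -0.1  1.3]
[ 0.6349 -0.1007 -0.0777] [ 0.  -0.3 -0.4  0.1  0.8  0.2 -0.3 -0. ]
[ 0.6381 -0.1048 -0.084 ] [-0.5 -0.7  0.  -0.3 -0.1  0.8  0.6 -0.4 -0.   0.6]
lips in box [[ 0.0505  0.0846]
 [-0.0508  0.086 ]
 [ 0.0518  0.0655]
 [-0.0514  0.0654]]
panel [ 0.5655  0.2743 -0.0017] [ 0.5  0.   0.1 -0.2  0.4  0.4  0.4  0.2 -0.9 -0.2 -0.7  1.1]
panel [ 0.5657  0.2752 -0.0055] [ 0.2 -0.1 -0.2 -0.3  0.   0.3 -0.   0.1]
panel [0.5659 0.2718 0.006 ] [-0.2 -0.6  0.2  0.5]
[[0.6323 0.2394 0.006 ]
 [0.5014 0.2386 0.006 ]
 [0.5022 0.3105 0.006 ]]
```

Box is at about (0.635, -0.1015) with yaw -0.079, and the slot sits at y = +0.075 in the box frame. The panel is at about (0.5655, 0.2745) with yaw of roughly 0. Moving now.

```bash
cat >> h.py <<'E'
from scipy.spatial.transform import Rotation as Ro
def go(pos,yaw):
    "needed tool-frame shift mm and turn to reach TCP pos, fingers down, tool x at yaw"
    s=bot.sense();q=s["tcp_rot"];R=Ro.from_quat([q[1],q[2],q[3],q[0]])
    G=Ro.from_euler("z",yaw)*Ro.from_euler("x",np.pi)
    print("t",round(s["time_s"],2),"tcp",s["tool_pos"].round(4),"F",s["ft_force"].round(1),"grip",round(s["grip_width"],4),round(s["finger_force"],1))
    print("shift mm",(1e3*R.inv().apply(np.array(pos)-s["tool_pos"])).round(1),"turn",(R.inv()*G).as_rotvec().round(4))
E
python3 -m creep '[[[0,0,-10,0,0,0.134,0.2],[0,0,-10,0,0,0.134,0.2],[0,0,-10,0,0,0.135,0.2],[19,-40,0,0,0,0,0.2],[19,-40,0,0,0,0,0.2],[19,-40,0,0,0,0,0.2],[19,-40,0,0,0,0,0.2],[19,-40,0,0,0,0,0.2],[19,-40,0,0,0,0,0.2],[19,-40,0,0,0,0,0.2],[19,-40,0,0,0,0,0.2],[19,-40,0,0,0,0,0.2]]]'
python3 -m creep '[[[19,-40,0,0,0,0,0.2],[19,-40,0,0,0,0,0.2],[19,-40,0,0,0,0,0.2],[19,-40,0,0,0,0,0.2],[19,-40,0,0,0,0,0.2],[19,-40,0,0,0,0,0.2],[19,-40,0,0,0,0,0.2],[19,-40,0,0,0,0,0.2],[10,-20,0,0,0,0,0.2],[0,0,0,0,0,0,0.2],[0,0,0,0,0,0,0.2]]]'
python3 -c "
from h import *
go([.5655,.2745,.180],-.003)"
```

```text
time_s: 1.3
tool_pos: [0.377, -0.1212, 0.2611]
tcp_rot: [0.0, 1.0, -0.0, -0.0]
ft_force: [1.4, -1.5, -0.7]
grip_width: 0.0514
finger_force: 0.0
time_s: 2.4
tool_pos: [0.5335, 0.1125, 0.2696]
tcp_rot: [-0.046, 0.996, 0.077, -0.005]
ft_force: [0.4, -0.5, -0.4]
grip_width: 0.0511
finger_force: 0.0
t 2.4 tcp [0.5335 0.1125 0.2696] F [ 0.4 -0.5 -0.4] grip 0.0511 0.0
shift mm [  56.8 -146.2  103.4] turn [-0.0925  0.0102  0.157 ]
```

```bash
python3 -c "
from h import *
s=bot.sense();print(s['q'].round(3),s['joint_velocities'].round(3))"
```

```text
[ 0.153  0.284 -0.009  1.281  0.093  3.141] [-0.011 -0.014 -0.013 -0.     0.001 -0.   ]
```

Joint 6 hit its limit because yaw = q1 - q6 + π. I'll use the half-turned grasp at yaw ≈ π.

```bash
python3 -c "
from h import *
go([.5655,.2745,.180],3.139-.01)
go([.5655,.2745,.180],3.139-.4)"
```

```text
t 2.4 tcp [0.5335 0.1125 0.2696] F [ 0.4 -0.5 -0.4] grip 0.0511 0.0
shift mm [  56.8 -146.2  103.4] turn [-0.0159 -0.1378 -2.9718]
t 2.4 tcp [0.5335 0.1125 0.2696] F [ 0.4 -0.5 -0.4] grip 0.0511 0.0
shift mm [  56.8 -146.2  103.4] turn [-0.0381 -0.119  -2.5824]
```

```bash
python3 -m creep '[[[0,0,0,-0.001,-0.007,-0.145,0.2],[0,0,0,-0.001,-0.007,-0.145,0.2],[0,0,0,-0.001,-0.007,-0.145,0.2],[0,0,0,-0.001,-0.007,-0.145,0.2],[0,0,0,-0.001,-0.007,-0.145,0.2],[0,0,0,-0.001,-0.007,-0.145,0.2],[0,0,0,-0.001,-0.007,-0.145,0.2],[0,0,0,-0.001,-0.007,-0.145,0.2],[0,0,0,-0.001,-0.007,-0.145,0.2],[0,0,0,-0.001,-0.007,-0.145,0.2]]]' >/dev/null
python3 -m creep '[[[0,0,0,-0.001,-0.007,-0.145,0.2],[0,0,0,-0.001,-0.007,-0.145,0.2],[0,0,0,-0.001,-0.007,-0.145,0.2],[0,0,0,-0.001,-0.007,-0.145,0.2],[0,0,0,-0.001,-0.007,-0.145,0.2],[0,0,0,-0.001,-0.007,-0.145,0.2],[0,0,0,-0.001,-0.007,-0.145,0.2],[0,0,0,-0.001,-0.007,-0.145,0.2],[0,0,0,-0.001,-0.007,-0.145,0.2],[0,0,0,-0.001,-0.007,-0.145,0.2],[0,0,0,0,0,0,0.2]]]'
python3 -c "
from h import *
go([.5655,.2745,.180],3.139)"
```

```text
time_s: 4.5
tool_pos: [0.5331, 0.1119, 0.2703]
tcp_rot: [0.001, 0.043, 0.999, -0.002]
ft_force: [-0.1, -0.8, -0.4]
grip_width: 0.0516
finger_force: 0.0
t 4.5 tcp [0.5331 0.1119 0.2703] F [-0.1 -0.8 -0.4] grip 0.0516 0.0
shift mm [-18.3 165.1  89.8] turn [-0.0034  0.0012 -0.083 ]
```

```bash
python3 -m creep '[[[0,0,0,-0.003,0.001,-0.083,0.2],[-8,41,0,0,0,0,0.2],[-8,41,0,0,0,0,0.2],[-8,41,0,0,0,0,0.2],[-8,40,0,0,0,0,0.2],[0,0,30,0,0,0,0.2],[0,0,30,0,0,0,0.2],[0,0,30,0,0,0,0.2],[0,0,0,0,0,0,0.2],[0,0,0,0,0,0,0.2]]]'
python3 -c "
from h import *
cv2.imwrite('pics/s1.png',cv2.resize(bot.camera('scene')[230:350,180:300],None,fx=4,fy=4,interpolation=cv2.INTER_CUBIC))
go([.5655,.2745,.108],3.139)"
```

```text
time_s: 5.5
tool_pos: [0.5661, 0.2752, 0.1802]
tcp_rot: [-0.0, 0.002, 1.0, -0.0]
ft_force: [0.7, 0.5, 0.2]
grip_width: 0.0513
finger_force: 0.0
t 5.55 tcp [0.5671 0.2758 0.1815] F [0.3 0.8 0.3] grip 0.0516 0.0
shift mm [ 1.7 -1.4 73.5] turn [ 0.0007  0.0019 -0.0004]
```

View pics/s1.png

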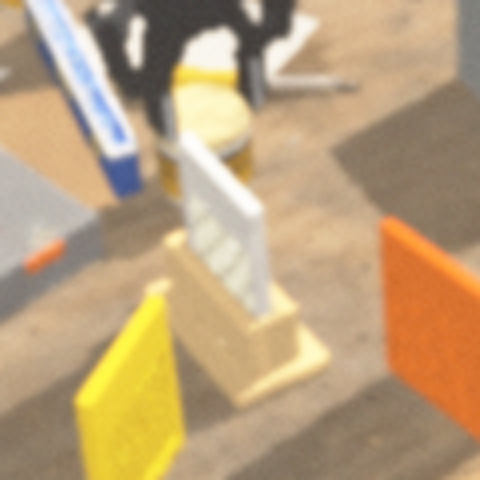

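The fingers are astride the panel top, white frame at crop (225,190), and well clear of the yellow and orange look-alikes. Descending and gripping.

```bash
python3 -m creep '[[[1,-1,25,0,0,0,0.2],[0,0,25,0,0,0,0.2],[0,0,22,0,0,0,0.2],[0,0,0,0,0,0,0.2],[0,0,0,0,0,0,-1],[0,0,0,0,0,0,-1],[0,0,0,0,0,0,-1],[0,0,0,0,0,0,-1],[0,0,0,0,0,0,-1],[0,0,0,0,0,0,-1]]]'
python3 -c "
from h import *
go([.5655,.2745,.25],3.139)"
```

```text
time_s: 6.55
tool_pos: [0.5672, 0.2754, 0.1104]
tcp_rot: [0.002, 0.001, 1.0, 0.001]
ft_force: [0.1, -0.5, 6.0]
grip_width: 0.0089
finger_force: 59.6
t 6.55 tcp [0.5672 0.2754 0.1104] F [ 0.1 -0.5  6. ] grip 0.0089 59.6
shift mm [   1.1   -0.7 -139.7] turn [0.0013 0.0047 0.0013]
```

```bash
python3 -m creep '[[[0,0,-15,0,0,0,-1],[0,0,-25,0,0,0,-1],[0,0,-25,0,0,0,-1],[0,0,-25,0,0,0,-1],[0,0,-25,0,0,0,-1],[0,0,-25,0,0,0,-1],[0,0,0,0,0,0,-1],[0,0,0,0,0,0,-1]]]'
python3 -c "
from h import *
go([.642,-.0267,.24],3.1416-.079)"
```

```text
time_s: 7.35
tool_pos: [0.5656, 0.2751, 0.248]
tcp_rot: [0.001, 0.001, 1.0, 0.0]
ft_force: [-0.3, -0.0, -2.1]
grip_width: 0.0092
finger_force: 58.7
t 7.35 tcp [0.5656 0.2751 0.248 ] F [-0.3 -0.  -2.1] grip 0.0092 58.7
shift mm [ -76.7 -301.8    7.9] turn [0.0007 0.0012 0.078 ]
```

```bash
python3 -m creep '[[[-9,-34,0,0,0,0,-1],[-9,-34,0,0,0,0,-1],[-9,-34,0,0,0,0,-1],[-9,-34,0,0,0,0,-1],[-9,-34,0,0,0,0,-1],[-9,-34,0,0,0,0,-1],[-9,-34,0,0,0,0,-1],[-9,-34,0,0,0,0,-1],[-5,-30,8,0,0,0,-1],[0,0,0,0,0,0.078,-1],[0,0,0,0,0,0,-1],[0,0,0,0,0,0,-1]]]'
python3 - <<'E'
from h import *
go([.642,-.0267,.212],3.1416-.079)
a=bot.camera('scene')[170:290,270:410];b=bot.camera('top')[140:260,290:390]
cv2.imwrite('pics/s2f.png',bot.camera('scene'))
A=cv2.resize(a,None,fx=3,fy=3,interpolation=2);B=cv2.resize(b,None,fx=3,fy=3,interpolation=2)
cv2.imwrite('pics/s2.png',np.hstack([A,B]))
E
```

```text
time_s: 8.55
tool_pos: [0.6414, -0.0268, 0.2385]
tcp_rot: [-0.001, 0.039, 0.999, 0.0]
ft_force: [-0.4, 0.8, -1.9]
grip_width: 0.0093
finger_force: 59.1
t 8.55 tcp [ 0.6414 -0.0268  0.2385] F [-0.4  0.8 -1.9] grip 0.0093 59.1
shift mm [-0.7  0.2 26.5] turn [ 0.0004 -0.0022  0.0016]
```

View pics/s2.png

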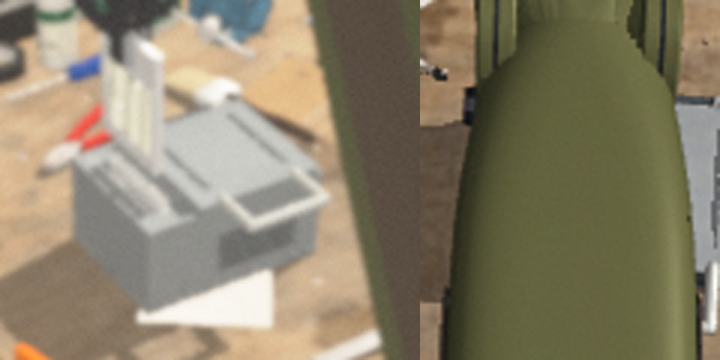

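The panel hangs over the slot in the scene crop, near end at (165,110); the top camera is blocked by the arm. I'll overlay the model to check the fit.

```bash
python3 - <<'E'
from h import *
im=cv2.imread('pics/s2f.png');x0,y0=280,170;f=7
I=cv2.resize(im[y0:y0+85,x0:x0+90],None,fx=f,fy=f,interpolation=2)
def line(p,a,b,col):
    q=(proj("scene",place(p,[a,b]))-[x0,y0]+.5)*f-.5
    cv2.line(I,*[tuple(int(round(v)) for v in w) for w in q],col,1,cv2.LINE_AA)
yaw=-.079;t=[.6414-.001,-.0268,yaw];zb=.2385-.0984
for sx in(-.048,.048):
  for sy in(-.005,.005): line(t,(sx,sy,zb+.008),(sx,sy,zb+.13),(0,0,255))
for sx in(-.044,.044):
  for sy in(-.003,.003): line(t,(sx,sy,zb),(sx,sy,zb+.008),(255,0,255))
for z in(zb+.008,zb+.13):
  for sy in(-.005,.005): line(t,(-.048,sy,z),(.048,sy,z),(0,0,255))
b=[.6354,-.1015,-.079]
for sy in(.0685,.0815): line(b,(-.05,sy,.1),(.05,sy,.1),(0,255,0))
line(b,(-.075,.1,.1),(.075,.1,.1),(255,0,0));line(b,(-.075,.1,.1),(-.075,.0,.1),(255,0,0));line(b,(-.12,.0145,.105),(-.12,-.0695,.105),(255,0,0))
cv2.imwrite('pics/ov.png',I)
E
```

```text
(no output)
```

View pics/ov.png

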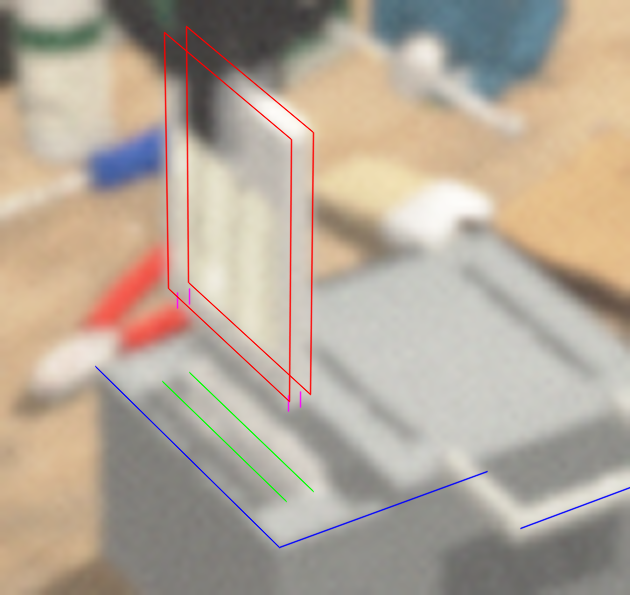

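The panel overlay fits and the slot is under it within about 2 mm, so I'll make a small correction and descend while watching the force.

```bash
python3 -m creep '[[[-1,0.5,10,0,0,0.002,-1],[0,0,10,0,0,0,-1],[0,0,10,0,0,0,-1],[0,0,6,0,0,0,-1],[0,0,0,0,0,0,-1],[0,0,0,0,0,0,-1]]]'
python3 -m creep '[[[0,0,4,0,0,0,-1],[0,0,4,0,0,0,-1],[0,0,4,0,0,0,-1],[0,0,0,0,0,0,-1],[0,0,0,0,0,0,-1]]]'
python3 -c "
from h import *
go([.6425,-.0262,.123],3.1416-.079)"
```

```text
time_s: 9.3
tool_pos: [0.6432, -0.0266, 0.2039]
tcp_rot: [0.0, 0.04, 0.999, 0.0]
ft_force: [0.2, -0.2, -1.6]
grip_width: 0.0091
finger_force: 59.1
time_s: 9.8
tool_pos: [0.6432, -0.0266, 0.1919]
tcp_rot: [0.0, 0.04, 0.999, 0.0]
ft_force: [0.7, 0.3, -2.3]
grip_width: 0.009
finger_force: 59.1
t 9.8 tcp [ 0.6432 -0.0266  0.1919] F [ 0.7  0.3 -2.3] grip 0.009 59.1
shift mm [ 0.7  0.4 68.9] turn [ 0.0002  0.0002 -0.002 ]
```

```bash
python3 -m creep '[[[0.5,0.4,4,0,0,0,-1],[0,0,4,0,0,0,-1],[0,0,4,0,0,0,-1],[0,0,4,0,0,0,-1],[0,0,0,0,0,0,-1],[0,0,0,0,0,0,-1]]]'
python3 -c "
from h import *
go([.6425,-.0262,.123],3.1416-.079)"
```

```text
time_s: 10.4
tool_pos: [0.6427, -0.0262, 0.1758]
tcp_rot: [0.0, 0.04, 0.999, 0.0]
ft_force: [-0.8, -0.9, -2.2]
grip_width: 0.0088
finger_force: 59.1
t 10.4 tcp [ 0.6427 -0.0262  0.1758] F [-0.8 -0.9 -2.2] grip 0.0088 59.1
shift mm [ 0.2 -0.  52.8] turn [ 0.0002  0.0001 -0.002 ]
```

```bash
python3 -m creep '[[[0,0,6,0,0,0,-1],[0,0,6,0,0,0,-1],[0,0,6,0,0,0,-1],[0,0,6,0,0,0,-1],[0,0,6,0,0,0,-1],[0,0,6,0,0,0,-1],[0,0,6,0,0,0,-1],[0,0,0,0,0,0,-1],[0,0,0,0,0,0,-1]]]'
python3 -m creep '[[[0,0,3,0,0,0,-1],[0,0,3,0,0,0,-1],[0,0,2,0,0,0,-1],[0,0,0,0,0,0,-1],[0,0,0,0,0,0,-1]]]'
python3 -c "
from h import *
go([.6425,-.0262,.123],3.1416-.079)"
```

```text
time_s: 11.3
tool_pos: [0.6428, -0.0262, 0.1339]
tcp_rot: [0.0, 0.04, 0.999, 0.0]
ft_force: [-0.1, -0.0, -2.0]
grip_width: 0.0094
finger_force: 59.1
time_s: 11.8
tool_pos: [0.6428, -0.0262, 0.126]
tcp_rot: [0.0, 0.041, 0.999, 0.0]
ft_force: [0.5, 0.2, -1.4]
grip_width: 0.009
finger_force: 59.1
t 11.8 tcp [ 0.6428 -0.0262  0.126 ] F [ 0.5  0.2 -1.4] grip 0.009 59.1
shift mm [ 0.3 -0.   3. ] turn [ 0.0002  0.0005 -0.002 ]
```

```bash
python3 -m creep '[[[0,0,1,0,0,0,-1],[0,0,1,0,0,0,-1],[0,0,0,0,0,0,-1],[0,0,0,0,0,0,-1]]]'
python3 -m creep '[[[0,0,1,0,0,0,-1],[0,0,1,0,0,0,-1],[0,0,0,0,0,0,-1],[0,0,0,0,0,0,-1]]]'
```

```text
time_s: 12.2
tool_pos: [0.6428, -0.0262, 0.124]
tcp_rot: [0.0, 0.04, 0.999, 0.0]
ft_force: [0.1, -0.2, -2.0]
grip_width: 0.0094
finger_force: 59.1
time_s: 12.6
tool_pos: [0.643, -0.0262, 0.1234]
tcp_rot: [0.001, 0.04, 0.999, 0.0]
ft_force: [-2.7, -0.7, 5.5]
grip_width: 0.0091
finger_force: 60.2
```

It bottomed exactly at the predicted height. Releasing.

```bash
python3 -m creep '[[[0,0,0,0,0,0,0.2],[0,0,0,0,0,0,0.2],[0,0,0,0,0,0,0.2],[0,0,0,0,0,0,0.2],[0,0,0,0,0,0,0.2],[0,0,-10,0,0,0,0.2],[0,0,-30,0,0,0,0.2],[0,0,-40,0,0,0,0.2],[0,0,-30,0,0,0,0.2],[0,0,0,0,0,0,0.2],[0,0,0,0,0,0,0.2]]]'
python3 - <<'E'
from h import *
b=[.636,-.101,-.079]
bar=place(b,[(-.12,-.0275,.105)])[0];print("bar",bar,"hinge",place(b,[(.07,-.0275,.105)]))
go([bar[0],bar[1],.22],np.pi-.079-np.pi/2); go([bar[0],bar[1],.22],np.pi-.079+np.pi/2)
print(bot.sense()["q"].round(2))
im=bot.camera('scene');cv2.imwrite('pics/s3.png',cv2.resize(im[180:290,280:400],None,fx=5,fy=5,interpolation=2))
E
```

```text
time_s: 13.7
tool_pos: [0.6435, -0.0262, 0.2335]
tcp_rot: [0.002, 0.04, 0.999, 0.0]
ft_force: [0.1, -0.1, -0.8]
grip_width: 0.0514
finger_force: 0.0
bar [ 0.51420402 -0.11894409  0.105     ] hinge [[ 0.70361144 -0.13393848  0.105     ]]
t 13.7 tcp [ 0.6435 -0.0262  0.2335] F [ 0.1 -0.1 -0.8] grip 0.0514 0.0
shift mm [ 121.4 -102.9   13. ] turn [0.0028 0.0023 1.5688]
t 13.7 tcp [ 0.6435 -0.0262  0.2335] F [ 0.1 -0.1 -0.8] grip 0.0514 0.0
shift mm [ 121.4 -102.9   13. ] turn [-0.0023  0.0029 -1.5728]
[-0.04  0.47  0.18  1.28  0.    0.04]
```

View pics/s3.png

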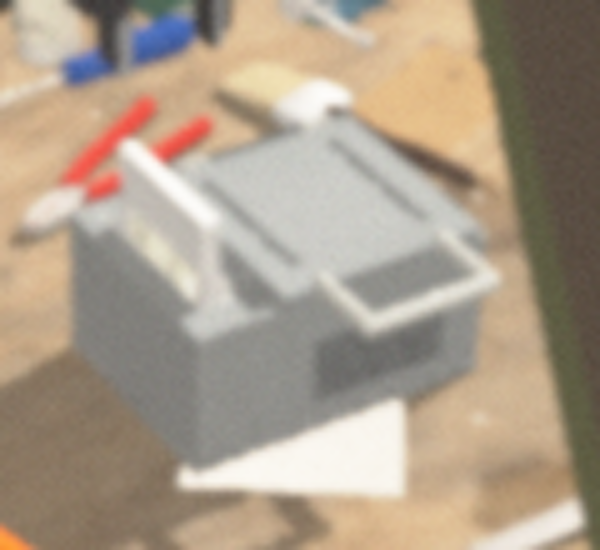

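The panel is home and upright, its top at crop (170,185). Moving to the bar, whose middle is at crop (435,305).

```bash
python3 -m creep '[[[30,-26,0,0,0,0,0],[30,-26,0,0,0,0,0],[30,-26,0,0,0,0,0],[31,-25,0,0,0,0,0],[0,0,0,0,0,0.143,0],[0,0,0,0,0,0.143,0],[0,0,0,0,0,0.143,0],[0,0,0,0,0,0.143,0],[0,0,0,0,0,0.143,0],[0,0,0,0,0,0.143,0],[0,0,0,0,0,0.143,0],[0,0,0,0,0,0.143,0]]]' >/dev/null
python3 -m creep '[[[0,0,5,0,0,0.143,0],[0,0,5,0,0,0.143,0],[0,0,5,0,0,0.139,0],[0,0,30,0,0,0,0],[0,0,30,0,0,0,0],[0,0,0,0,0,0,0],[0,0,0,0,0,0,0]]]'
python3 - <<'E'
from h import *
go([.5142,-.1189,.086],np.pi-.079-np.pi/2)
im=bot.camera('scene');cv2.imwrite('pics/s4.png',cv2.resize(im[180:270,320:420],None,fx=5,fy=5,interpolation=2))
E
```

```text
time_s: 15.65
tool_pos: [0.5126, -0.1187, 0.156]
tcp_rot: [-0.001, 0.735, 0.679, -0.001]
ft_force: [0.4, -1.4, 0.3]
grip_width: 0.0428
finger_force: 0.0
t 15.65 tcp [ 0.5126 -0.1187  0.156 ] F [ 0.4 -1.4  0.3] grip 0.0428 0.0
shift mm [-0.1  1.8 70. ] turn [-0.003  -0.0008 -0.0002]
```

View pics/s4.png

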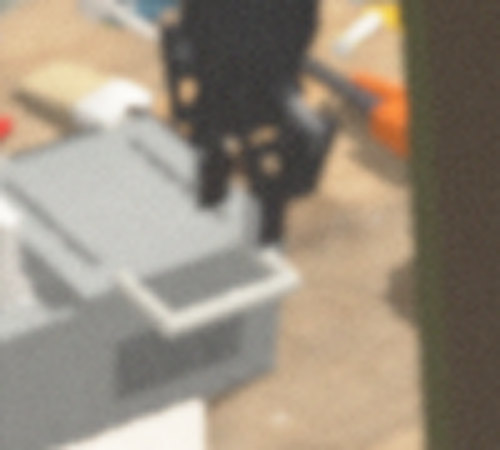

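The fingers straddle the bar line (tips at crop (210,205) and (270,240), bar middle at (235,302)). Descending and closing.

```bash
python3 -m creep '[[[0,1.5,20,-0.003,0,0,0],[0,0,20,0,0,0,0],[0,0,15,0,0,0,0],[0,0,10,0,0,0,0],[0,0,5,0,0,0,0],[0,0,0,0,0,0,0]]]'
python3 -m creep '[[[0,0,0,0,0,0,-1],[0,0,0,0,0,0,-1],[0,0,0,0,0,0,-1],[0,0,0,0,0,0,-1],[0,0,0,0,0,0,-1]]]'
python3 - <<'E'
from h import *
go([.5142,-.1189,.086],np.pi-.079-np.pi/2)
# arc rows: tool frame y=+box x? , z down
for d in range(0,61,5):
    a=np.radians(d);print(d,(190*(1-np.cos(a))).round(1),(190*np.sin(a)).round(1),end=" | ")
E
```

```text
time_s: 16.3
tool_pos: [0.5159, -0.1192, 0.0872]
tcp_rot: [0.001, 0.735, 0.679, 0.001]
ft_force: [-0.5, -0.9, 0.0]
grip_width: 0.0422
finger_force: 0.0
time_s: 16.8
tool_pos: [0.5116, -0.119, 0.0873]
tcp_rot: [-0.001, 0.735, 0.678, -0.001]
ft_force: [-8.6, 0.2, 7.7]
grip_width: 0.0097
finger_force: 58.5
t 16.8 tcp [ 0.5116 -0.119   0.0873] F [-8.6  0.2  7.7] grip 0.0097 58.5
shift mm [0.3 2.6 1.3] turn [-0.003   0.0003 -0.0007]
0 0.0 0.0 | 5 0.7 16.6 | 10 2.9 33.0 | 15 6.5 49.2 | 20 11.5 65.0 | 25 17.8 80.3 | 30 25.5 95.0 | 35 34.4 109.0 | 40 44.5 122.1 | 45 55.6 134.4 | 50 67.9 145.5 | 55 81.0 155.6 | 60 95.0 164.5 |
```

```bash
python3 -m creep '[[[0,-2,0,0,0,0,-1],[0,-2,0,0,0,0,-1],[0,0.4,-8.3,0,0,0,-1],[0,0.4,-8.3,0,0,0,-1],[0,1.1,-8.2,0,0,0,-1],[0,1.1,-8.2,0,0,0,-1],[0,1.8,-8.1,0,0,0,-1],[0,1.8,-8.1,0,0,0,-1],[0,0,0,0,0,0,-1]]]'
cat >> h.py <<'E'
def hatch(pad=19):
    s=bot.sense();b=[.636,-.101,-.079]
    h=place(b,[(.07,-.0275,.105)])[0];q=s["tcp_rot"];R=Ro.from_quat([q[1],q[2],q[3],q[0]])
    g=s["tool_pos"]-R.apply([0,0,pad*1e-3])-h
    r=-(g[0]*np.cos(-.079)+g[1]*np.sin(-.079));print("t",s["time_s"],"angle",np.degrees(np.arctan2(g[2],r)).round(1),"radius",np.hypot(r,g[2]).round(4),"F",s["ft_force"].round(1),"tau",s["torque"].round(2),"w",round(s["grip_width"],4),"tilt",R.as_matrix()[:,2].round(3))
E
python3 -c "
from h import *
hatch()"
```

```text
time_s: 17.7
tool_pos: [0.5177, -0.1195, 0.1372]
tcp_rot: [0.001, 0.735, 0.679, 0.001]
ft_force: [-4.1, -2.2, -1.9]
grip_width: 0.01
finger_force: 58.7
t 17.7 angle 15.3 radius 0.1934 F [-4.1 -2.2 -1.9] tau [-0.16  0.85 -0.1 ] w 0.01 tilt [ 0.003 -0.    -1.   ]
```

```bash
python3 -m creep '[[[0,1.5,-7.9,0,0,0,-1],[0,2,-7.9,0,0,0,-1],[0,3.2,-7.7,0,0,0,-1],[0,3.2,-7.7,0,0,0,-1],[0,3.8,-7.3,0,0,0,-1],[0,3.8,-7.3,0,0,0,-1],[0,4.5,-7,0,0,0,-1],[0,4.5,-7,0,0,0,-1],[0,0,0,0,0,0,-1]]]'
python3 -c "
from h import *
hatch()"
```

```text
time_s: 18.6
tool_pos: [0.5438, -0.1217, 0.1972]
tcp_rot: [0.001, 0.735, 0.679, 0.001]
ft_force: [-5.0, -2.0, 1.2]
grip_width: 0.0098
finger_force: 58.7
t 18.6 angle 34.8 radius 0.1951 F [-5.  -2.   1.2] tau [-0.43  1.32 -0.03] w 0.0098 tilt [ 0.002 -0.001 -1.   ]
```

```bash
python3 -m creep '[[[0,4.5,-6.6,0,0,0,-1],[0,5,-6.6,0,0,0,-1],[0,5.6,-6.1,0,0,0,-1],[0,5.6,-6.1,0,0,0,-1],[0,6.1,-5.6,0,0,0,-1],[0,6.1,-5.6,0,0,0,-1],[0,0,0,0,0,0,-1]]]'
python3 - <<'E'
from h import *
hatch()
im=bot.camera('scene');cv2.imwrite('pics/s5.png',cv2.resize(im[170:280,290:410],None,fx=5,fy=5,interpolation=2))
E
```

```text
time_s: 19.3
tool_pos: [0.576, -0.1245, 0.2355]
tcp_rot: [0.001, 0.735, 0.678, 0.001]
ft_force: [-8.9, -3.1, 9.1]
grip_width: 0.0096
finger_force: 59.2
t 19.3 angle 49.4 radius 0.1968 F [-8.9 -3.1  9.1] tau [-0.55  2.18 -0.05] w 0.0096 tilt [ 0.003 -0.001 -1.   ]
```

View pics/s5.png

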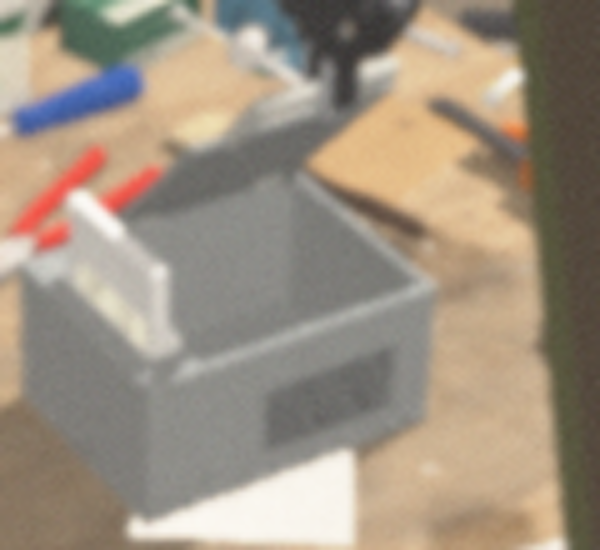

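The hatch stands at about 50° in the picture with the bar held at crop (345,85), and the panel is still home. There is some outward radial force, so I'll ease outward while going to about 60°.

```bash
python3 -m creep '[[[0,-1,-1.5,0,0,0,-1],[0,-1,-1.5,0,0,0,-1],[0,6.4,-5.2,0,0,0,-1],[0,6.4,-5.2,0,0,0,-1],[0,6.8,-4.8,0,0,0,-1],[0,6.8,-4.8,0,0,0,-1],[0,0,0,0,0,0,-1],[0,0,0,0,0,0,-1],[0,0,0,0,0,0,-1]]]'
python3 - <<'E'
from h import *
hatch()
im=bot.camera('scene');cv2.imwrite('pics/s6.png',cv2.resize(im[170:280,290:410],None,fx=5,fy=5,interpolation=2))
E
```

```text
time_s: 20.25
tool_pos: [0.6024, -0.1267, 0.2561]
tcp_rot: [0.002, 0.735, 0.678, 0.001]
ft_force: [1.3, -5.3, -4.4]
grip_width: 0.0094
finger_force: 59.3
t 20.25 angle 59.2 radius 0.1981 F [ 1.3 -5.3 -4.4] tau [-1.01  0.05 -0.09] w 0.0094 tilt [ 0.005 -0.001 -1.   ]
```

I've used all 10 picture views. From here I use horizontal bar travel, since the pads clamp the bar in that direction: it gives about 58.6°. I'll hold briefly, then come back along the arc to about 42°.

```bash
python3 -m creep '[[[0,0,0,0,0,0,-1],[0,0,0,0,0,0,-1],[0,-5.8,3.7,0,0,0,-1],[0,-5.7,3.9,0,0,0,-1],[0,-5.5,4.1,0,0,0,-1],[0,-5.4,4.3,0,0,0,-1],[0,-5.2,4.5,0,0,0,-1],[0,-5,4.7,0,0,0,-1],[0,-4.9,4.9,0,0,0,-1],[0,-4.7,5,0,0,0,-1],[0,0,0,0,0,0,-1],[0,0,0,0,0,0,-1]]]'
python3 - <<'E'
from h import *
hatch();s=bot.sense();print("x-travel angle",np.degrees(np.arccos(1-(s["tool_pos"][0]-.5116)/np.cos(.079)/.19)),"z",np.degrees(np.arcsin((s["tool_pos"][2]-.0873)/.19)))
cv2.imwrite('pics/s7.png',bot.camera('scene'))
# bar brightness check: project bar at several angles near the image of its ends
b=[.636,-.101,-.079]
im=cv2.cvtColor(cv2.imread('pics/s7.png'),cv2.COLOR_BGR2GRAY).astype(np.float32)
ys=np.r_[np.linspace(-.065,-.045,15),np.linspace(-.01,.01,15)]
for d in range(32,54,1):
    a=np.radians(d);P=place(b,[(.07-.19*np.cos(a),y,.105+.19*np.sin(a)) for y in ys])
    q=proj("scene",P).astype(np.float32);v=cv2.remap(im,q[:,:1],q[:,1:],1)[:,0]
    print(d,v[:15].mean().round(0),v[15:].mean().round(0),end=" | ")
E
```

```text
time_s: 21.5
tool_pos: [0.5582, -0.1228, 0.2198]
tcp_rot: [0.001, 0.735, 0.678, 0.0]
ft_force: [1.0, -5.3, -1.1]
grip_width: 0.0095
finger_force: 59.1
t 21.5 angle 42.5 radius 0.198 F [ 1.  -5.3 -1.1] tau [-1.03 -0.1  -0.13] w 0.0095 tilt [ 0.002 -0.    -1.   ]
x-travel angle 41.07022559657016 z 44.229684508388885
32 194.0 132.0 | 33 192.0 135.0 | 34 192.0 140.0 | 35 192.0 147.0 | 36 191.0 152.0 | 37 187.0 143.0 | 38 176.0 125.0 | 39 162.0 133.0 | 40 162.0 164.0 | 41 179.0 187.0 | 42 180.0 190.0 | 43 154.0 189.0 | 44 108.0 189.0 | 45 72.0 185.0 | 46 60.0 182.0 | 47 60.0 182.0 | 48 69.0 183.0 | 49 85.0 184.0 | 50 91.0 186.0 | 51 80.0 188.0 | 52 66.0 190.0 | 53 61.0 187.0 |
```

Arm kinematics (41 to 44°) and the bar's image peak (41 to 42°) agree. Settling, then handing in.

```bash
python3 -m creep '[[[0,0,0,0,0,0,-1],[0,0,0,0,0,0,-1],[0,0,0,0,0,0,-1],[0,0,0,0,0,0,-1],[0,0,0,0,0,0,-1]]]'; python3 -c "
from station import bot
print(bot.hand_in())"
```

```text
time_s: 22.05
tool_pos: [0.5582, -0.1228, 0.2198]
tcp_rot: [0.001, 0.735, 0.678, 0.0]
ft_force: [-0.4, -4.7, -0.3]
grip_width: 0.0094
finger_force: 59.1
the job is handed in; nothing more can be done
None
```

The job is handed in at about 22 s, with no verdict returned: the panel is fully home in its slot and released, and the hatch went to about 59° and is now held still in the fingers at about 42° (angles from arm position, the 42° also from the camera).

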